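# Honey dipper into the breakfast carousel, brought round to the front and held

## Robot

A 6-joint arm with a two-finger parallel gripper is mounted at the origin on the work surface. World frame = base frame: x ahead of the robot, y to its left, z up, the work surface at z = 0. Lengths are in mm, angles in rad, forces in N, time in s.
With the tool pointing down it reaches from about 325 to 850 mm from the base axis. Payload 15.5 kg.
Tool frame: the origin (TCP) lies on the mounting face of the last link; the fingertips stand 191 mm ahead of it and the grasp point (between the pads) lies 172 mm ahead of it; z points along the fingers, y is the line along which they close (so a half turn about z gives the same grasp; the last joint's range is limited). The gripper opens to 91 mm and grips with 3 to 60 N. Pads are 32 mm wide; open, the fingers measure 118 mm over their backs; the gripper's body (76 mm by 178 mm) begins 60 mm behind the grasp point.
Start: joints at [-1.401, 0.494, 1.345, -0, 1.302, -0.096], TCP at [163.574, -603.218, 404.715] pointing down, gripper open.
Joint ranges: [-2.91, 2.91], [-0.82, 2.16], [0.22, 2.67], [-1.22, 4.37], [0.12, 2.79], [-3.08, 3.08]. Speed limits (rad/s): [1.89, 1.89, 2.57, 3.01, 3.01, 3.01].

## Interface

Orientations are given as [roll, pitch, yaw] about the fixed x, y, z axes, in that order (R = Rz(yaw) Ry(pitch) Rx(roll)).
In Python, from plant import ctrl, optics, order gives the robot as it stands.
- The arm moves only by the tool play_rows, never from a script. Its arguments are lists of equal length, an entry for each row: "delta_rot": the turn, a rotation vector about the tool's x, y, z in rad, a list of three; "linear": the shift along the tool's x, y, z in m, a list of three; "hand": the opening, from 0 (shut) to 1 (fully open). In form: {"delta_rot": [[wx, wy, wz], ...], "linear": [[x, y, z], ...], "hand": [hand, ...]}. A call has exactly 10 rows; each row is the pose to reach, as a shift and turn from the pose commanded when the call began, along the tool's axes at that moment; what a row does not reach only later rows make up. A row lasts 1/10 s, in which the tool goes at most 50 mm and 8.59 degrees, less where a joint would pass 70% of its speed; a pose out of reach is approached as far as the arm can. A call with a gripper value outside its range is refused whole. The fingers move at their own pace and stop on an object; the grip force is fixed at half the most. Time passes only in rows, so rows that repeat a pose let the fingers close, or fill a call up. It gives the time, the measured TCP pose, the force, the opening and the grip force at its end, in the units of the state.
- ctrl.observe(): the state, without advancing time (a new reading comes with each control period).
- optics.camera(name): name is "scene" or "top" or "wrist"; returns the picture (420x560x3 uint8, red, green, blue); there is no depth.
- optics.camera_model(name): a dict with "camera_matrix" (3x3 intrinsics, pixels), "rvec" (rotation vector, rad) and "tvec" (3), from world to camera coordinates, as OpenCV has them. Camera axes: x right, y down, z forward; pixel columns grow to the right and rows downward; lengths in mm; the calibration is good to about 2 mm. A picture is of the moment at which its call begins: read the wrist's pose just before it. camera_model takes no time and is no camera call; for the wrist camera it gives the pose at the moment of the call.
- order.sign_off(): hands the job in; it is judged then, once.
The state is a dict: "time_s": time; "joint_pos": joint angles; "joint_velocities": joint speeds; "effort": joint torques, N m; "position": TCP position; "tool_rot": TCP orientation; "wrist_force": force on the tool from outside, world axes, zero at the start; "torque": the same for the moment, N m; "opening": finger opening in mm; "grasp_force": force on a finger pad.
Only numpy, scipy, OpenCV 4.12 (cv2) and the standard library are available. Lean on these libraries where they do the work, as an engineer would, in place of code of your own. Each camera call takes 0.05 s, during which the arm holds its last target. There are 200 camera calls.

## Task

Take the washed honey dipper (the stick with the ribbed barrel head) out of the drying block and lower it, handle down, into the one open cup of the carousel; do not drop it in, and let go once it stands there. Only then turn the carousel until that cup is at the front, directly in line with the dark steel pointer on the carousel's foot, and finish while still holding the carousel still there by its carrying handle or any other part of the carousel (not by the dipper). Leave the other utensil and everything else on the counter where it is.

Things in the scene. Friction and masses are not known exactly. Their poses are not given: they have to be found in the camera images.
- dipper: wooden honey dipper, 150 long, 30 g: round handle 11 diameter from its origin (centre of the handle's end, the foot) up to 105 along its z axis, then a ribbed barrel head 28 diameter and 45 long (105 to 150). Starts upright, head up, foot on the floor of one of the two holes of the drying block. Sizes in mm.
- spreader: bystander: wooden butter spreader, 155 long, same round handle, flat blade head 30 wide, 7 thick, 55 tall. Stands head up in the other hole of the drying block, 90 from the dipper. Origin: the handle's end. To be left in its hole. Sizes in mm.
- block: pale wooden drying block 60 (x) by 140 (y) by 55 (z), fixed. Origin: centre of its underside. Two upright holes, 16 diameter and 40 deep (hole floors 15 above the counter), at y = -45 and y = +45 of its frame; which holds the dipper varies. Sizes in mm.
- carousel_foot: fixed foot of the carousel, on the counter: black disc 170 diameter mostly hidden under the turntable. Origin: on the turning axis, at counter height. Its -x axis points to the front, marked by a dark steel pointer strip that sticks out from under the turntable. Front faces roughly to the robot, but skewed by up to 30 degrees. Sizes in mm.
- pointer (a point): top of the upturned tip (30 wide, 22 high) of the dark steel pointer, 160 in front of the turning axis. Sizes in mm.
- turntable: wooden turntable, 250 diameter, top 30 above the counter, one rigid piece (1.6 kg) with a white open cup on its -x side, lidded jars on +x, +y, -y (all 85 from the axis; lids up to 124 high) and a carrying handle. Origin: on the axis at counter height. Turns either way to the front, light friction (0.06 N m), stays where left. Cup at the front: its x axis agrees with the foot's. Sizes in mm.
- cup_floor (a point): centre of the inner floor of the open white cup, 35 above the counter. The cup is 38 wide inside, 4 thick walls, 75 deep. The dipper stands in it loosely and leans up to about 20 degrees. Sizes in mm.
- cup_rim (a point): centre of the cup's mouth, 110 above the counter. Sizes in mm.
- grip (a point): in the wooden grip of the carrying handle, on the turning axis, 240 above the counter. The grip is an upright block 14 thick (along the turntable's x), 56 long (along the turntable's y), 46 tall (214 to 260 above the counter), on a steel post 16 diameter. Its axes are the turntable's. Sizes in mm.
- mug: bystander: white mug, 80 diameter, 90 tall, at the back. Origin: centre of its underside. Sizes in mm.
- bowl: bystander: blue bowl, 124 diameter, 55 tall, on the left. Origin: centre of its underside. Sizes in mm.
- mill: bystander: dark wooden pepper mill, 54 diameter, 155 tall, on the left. Origin: centre of its underside. Sizes in mm.
- salt: bystander: steel salt shaker, 40 diameter, 70 tall, near the robot. Origin: centre of its underside. Sizes in mm.
- jar: bystander: amber glass jar with steel lid, 72 diameter, 100 tall, at the back. Origin: centre of its underside. Sizes in mm.
- tin: bystander: food tin, 74 diameter, 110 tall, on the right. Origin: centre of its underside. Sizes in mm.
Mind the look-alikes: they are no part of the job. Of the things shaped like the dipper, the wooden one is meant.

How it is judged (in metres and radians):
On the way, in this order (a step that is already met when the one before it is completed fails the run):
1. the dipper stands handle down in the open cup, let go, the carousel not yet turned (distance of cup_floor from where it was at the start of the episode below 0.05 m and horizontal distance between dipper and cup_floor below 0.02 m and z of dipper in the frame of cup_floor between -0.006 and 0.012 m and angle between dipper's own z axis and vertical below 0.55 rad and contact force between each of the arm, the fingers and dipper below 0.1 N), for 0.2 s.
2. the cup is at the front, in line with the pointer, and the gripper is holding the carousel (x of cup_floor in the frame of carousel_foot below 0 m and y of cup_floor in the frame of carousel_foot between -0.014 and 0.014 m and contact force between the fingers and turntable above 1 N), for 0.2 s.
At the end, for the whole second after the job is handed in: Cup centre within 14 mm sideways of the line from the axis to the pointer, on the pointer's side; turntable still (under 0.05 rad/s), fingers bearing on it by over 1 N; dipper handle down in the cup, foot within 12 mm of its floor, leaning under 0.55 rad, untouched by the robot (all of step 2 and angular speed of turntable below 0.05 rad/s and horizontal distance between dipper and cup_floor below 0.02 m and z of dipper in the frame of cup_floor between -0.006 and 0.012 m and angle between dipper's own z axis and vertical below 0.55 rad and contact force between each of the arm, the fingers and dipper below 0.1 N); the arm keeps its last pose, push and grip.
It fails at once if the dipper is dropped (faster than 0.9 m/s out of the fingers, a fall of some 40 mm) (linear speed of dipper above 0.9 m/s and contact force between the fingers and dipper below 0.02 N).
It fails at once if the other utensil or a bystander is moved by more than 40 mm (distance of any of spreader, mug, bowl, mill, salt, jar, tin from where it was at the start of the episode above 0.04 m).
It fails at once if the other utensil or a bystander is knocked over (angle between any of spreader, mug, bowl, mill, salt, jar, tin's own z axis and vertical above 0.6 rad).
It also fails if it takes over 72 s, if anything falls off the work surface, if the arm or the gripper's body presses on something with over 40 N, if the wrist force passes 120 N, or if a joint passes its speed limit or range.

## Working session

There is one attempt and no reset: what is moved stays moved. The work goes in short steps, Python scripts to look and compute and a tool call to move; the robot and the scene stay as the last step left them, time stands still between calls to the robot, and variables do not carry over. Pictures are saved under pics/ and viewed, at most 11 in all, crops included, and the job is handed in when it is done.

Besides the shell and the picture viewer there is one more tool, called in YAML: its name, and indented under it one key for each argument. play_rows: Moves the arm, as the interface text tells. Its arguments: {"type":"object","properties":{"delta_rot":{"type":"array","items":{"type":"array","items":{"type":"number"}}},"linear":{"type":"array","items":{"type":"array","items":{"type":"number"}}},"hand":{"type":"array","items":{"type":"number"}}},"required":["delta_rot","linear","hand"]}

```bash
mkdir -p pics; python3 - <<'E'
from plant import ctrl, optics, order
import cv2
for n in ("scene","top"):
    cv2.imwrite(f"pics/{n}1.png",optics.camera(n)[:,:,::-1])
    m=optics.camera_model(n);print(n,m)
print(ctrl.observe())
E
```

```text
scene {'camera_matrix': array([[431.40062595,   0.        , 274.7790018 ],
       [  0.        , 431.40062595, 205.46188098],
       [  0.        ,   0.        ,   1.        ]]), 'rvec': array([ 2.1358386 ,  0.98469837, -0.40581795]), 'tvec': array([-342.00249574, -198.6885756 , 1563.26281176])}
top {'camera_matrix': array([[383.53170101,   0.        , 281.33063317],
       [  0.        , 383.53170101, 206.95233784],
       [  0.        ,   0.        ,   1.        ]]), 'rvec': array([ 2.21126414, -2.16160882,  0.07278808]), 'tvec': array([ -56.71580931,  556.38890124, 1207.56910613])}
{'time_s': 0.1, 'joint_pos': array([-1.40148116e+00,  4.94087444e-01,  1.34606099e+00, -1.97767546e-05,
        1.30251068e+00, -9.54937692e-02]), 'joint_velocities': array([ 0.00060313, -0.00101543, -0.00141542,  0.00073135,  0.00031456,
       -0.00230014]), 'effort': array([-1.54794761e-03, -8.80244637e+01, -3.82545519e+01,  7.06031034e-02,
        4.83175262e-02, -2.59176232e-05]), 'position': array([ 163.55842786, -603.07572912,  404.22145338]), 'tool_rot': array([-3.14052923e+00, -8.27089366e-05,  2.64814148e-01]), 'wrist_force': array([ 0.66352564, -0.01917344, -0.50092666]), 'torque': array([0.00309263, 0.04908775, 0.02292104]), 'grasp_force': 0.0, 'opening': 91.16611103758437}
```

```bash
cat > h.py <<'E'
import numpy as np, cv2
from plant import ctrl, optics
def model(n):
    m=optics.camera_model(n); R=cv2.Rodrigues(np.array(m["rvec"],float))[0]
    return np.array(m["camera_matrix"],float),R,np.array(m["tvec"],float).ravel()
def back(n,uv,z,m=None):
    K,R,t=m or model(n); d=R.T@np.linalg.solve(K,[uv[0],uv[1],1.]); c=-R.T@t
    return c+d*(z-c[2])/d[2]
def proj(n,p,m=None):
    K,R,t=m or model(n); q=K@(R@np.array(p,float)+t); return q[:2]/q[2]
E
ls
```

```text
h.py
pics
```

View pics/scene1.png

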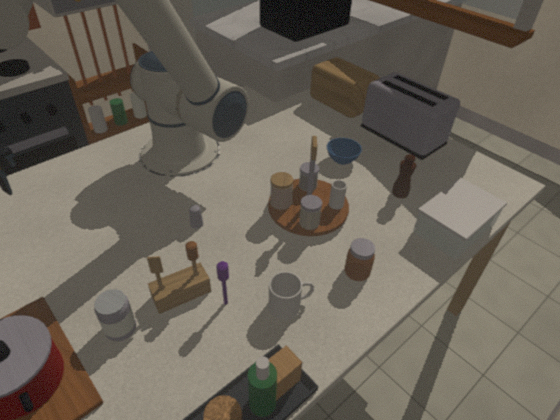

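View pics/top1.png

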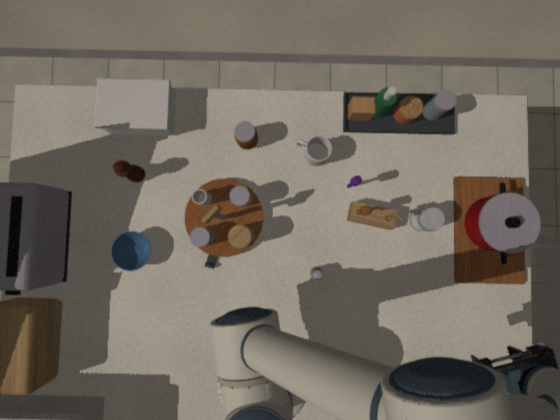

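The scene view shows the drying block at (180,285), with heads at (155,265) and (192,250). A purple look-alike stands free at (223,270). In the top view the carousel is at (224,217), with what looks like the open cup at (200,197) and the pointer at (211,262). I'll enlarge both areas to confirm.

```bash
python3 - <<'E'
import cv2,numpy as np
s=cv2.imread("pics/scene1.png");t=cv2.imread("pics/top1.png")
r=lambda i,y,x,h,w,k:cv2.resize(i[y:y+h,x:x+w],None,fx=k,fy=k,interpolation=cv2.INTER_CUBIC)
a=r(s,230,135,80,100,4)      # 400x320
b=r(t,175,335,70,100,4)      # 400x280
c=r(t,170,175,100,100,4)
d=r(s,130,260,100,100,2)
left=np.vstack([a,b]); right=np.vstack([c,d[:200].repeat(1,0)])
right=np.hstack([right[:400],]) ; 
o=np.zeros((600,800,3),np.uint8);o[:320,:400]=a;o[320:,:400]=b;o[:400,400:]=c;o[400:,400:600]=d
o=np.clip(o.astype(float)*1.3,0,255).astype(np.uint8)
cv2.imwrite("pics/crop1.png",o)
E
```

```text
Traceback (most recent call last):
ValueError: all the input array dimensions except for the concatenation axis must match exactly, but along dimension 1, the array at index 0 has size 400 and the array at index 1 has size 200
```

```bash
python3 - <<'E'
import cv2,numpy as np
s=cv2.imread("pics/scene1.png");t=cv2.imread("pics/top1.png")
r=lambda i,y,x,h,w,k:cv2.resize(i[y:y+h,x:x+w],None,fx=k,fy=k,interpolation=cv2.INTER_CUBIC)
o=np.zeros((600,800,3),np.uint8);o[:320,:400]=r(s,230,135,80,100,4);o[320:,:400]=r(t,175,335,70,100,4)
o[:400,400:]=r(t,170,175,100,100,4);o[400:,400:600]=r(s,130,260,100,100,2)
cv2.imwrite("pics/crop1.png",np.clip(o*1.3,0,255).astype(np.uint8))
E
```

```text
(no output)
```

View pics/crop1.png

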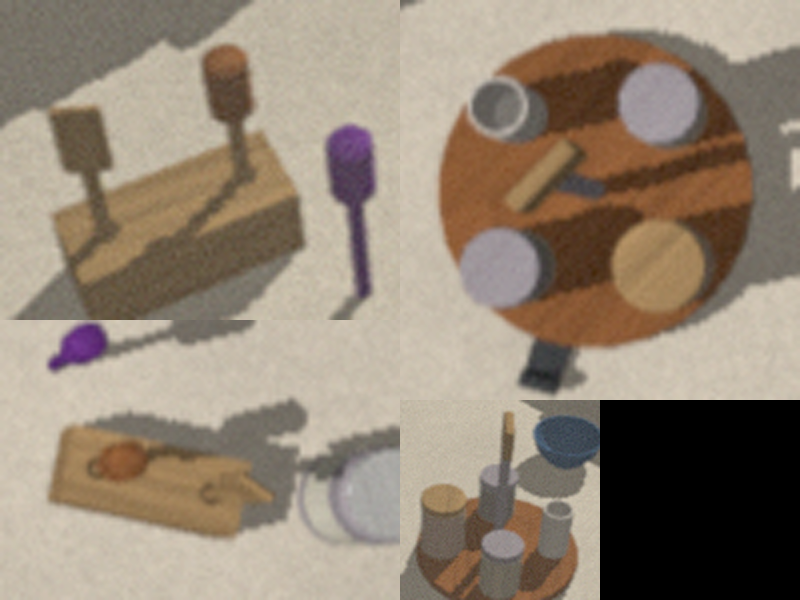

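The dipper is the reddish wooden one with the barrel head: scene (192,250), top (366,210). The flat-bladed one at scene (155,265) is the spreader. The purple one at scene (223,270) is the wrong material. The cup mouth is at top (200,197) and the pointer tip at (211,264).

```bash
python3 - <<'E'
from h import *
f=lambda X,Y,x0,y0:(x0+(X+.5)/4-.5,y0+(Y+.5)/4-.5)
P={}
for n,X,Y,x0,y0,z in [("hole",97,468,335,35+60,55),]: pass
q=dict(hole=(97,148,335,175,55),shole=(210,172,335,175,55),head=(123,138,335,175,165),
 cup=(99,107,175,170,110),jA=(258,103,175,170,120),jB=(100,268,175,170,120),jC=(258,265,175,170,120),
 tip=(143,375,175,170,22),disc=(196,190,175,170,30),gripc=(143,177,175,170,260),gend1=(171,150,175,170,260),gend2=(118,203,175,170,260),blockc=(155,159,175+160,175,55),purple=(80,20,335,175,150),
 tin=(390,178,335,175,110))
for k,(X,Y,x0,y0,z) in q.items():
    P[k]=back("top",f(X,Y,x0,y0),z); print(k,P[k].round(1))
for k,uv,z in [("sheadtop",(191,244),165),("scup",(339,184),110)]:
    print(k,back("scene",uv,z).round(1))
print("proj head",proj("scene",P["head"]),proj("scene",P["cup"]))
c=P["disc"][:2]
for k in("cup","jA","jB","jC","tip","gripc"): d=P[k][:2]-c; print(k,np.hypot(*d).round(1),np.degrees(np.arctan2(d[1],d[0])).round(1))
# wrist cam in tool frame
o=ctrl.observe(); from scipy.spatial.transform import Rotation as Ro
T=Ro.from_euler("xyz",o["tool_rot"]).as_matrix(); K,R,t=model("wrist"); print(K[0,0],K[:2,2],"cam pos in tool",T.T@(-R.T@t-o["position"]),"cam axes in tool\n",(T.T@R.T).round(3))
E
```

```text
hole [ 546.  -284.8   55. ]
shole [ 529.4 -372.4   55. ]
head [ 546.9 -280.9  165. ]
cup [577.3 199.4 110. ]
jA [582.   80.5 120. ]
jB [458.5 192.1 120. ]
jC [463.3  77.  120. ]
tip [373.7 175.9  22. ]
disc [520.4 137.6  30. ]
gripc [519.3 137.  260. ]
gend1 [537.1 119.6 260. ]
gend2 [502.3 152.4 260. ]
blockc [ 538.5 -329.8   55. ]
purple [ 632.  -252.7  150. ]
tin [ 525.5 -490.2  110. ]
sheadtop [ 547.5 -287.1  165. ]
scup [579.1 197.6 110. ]
proj head [193.11298498 242.59656407] [338.97558823 183.43637183]
cup 84.0 47.4
jA 84.0 -42.8
jB 82.5 138.6
jC 83.3 -133.3
tip 151.6 165.4
gripc 1.3 -149.7
369.2479186571171 [275.18187131 201.69416114] cam pos in tool [ 8.10524944e+01 -7.97454308e-02  1.94236674e+01] cam axes in tool
 [[-0.    -0.96  -0.281]
 [ 1.     0.    -0.001]
 [ 0.001 -0.281  0.96 ]]
```

```bash
cat >> h.py <<'E'
import json,sys
def go(x,y,z,yaw,dz=3):
    """print delta (tool axes) from commanded pose in cmd.json, store the rounded result"""
    c=json.load(open("cmd.json")); s,k=np.sin(c[3]),np.cos(c[3])
    T=np.array([[k,s,0],[s,-k,0],[0,0,-1.]])
    l=np.round(T.T@(np.array([x,y,z])-c[:3])/1000,dz); w=round(c[3]-yaw,2)
    p=np.array(c[:3])+T@l*1000; json.dump([*p,c[3]-w],open("cmd.json","w"))
    print("lin",l,"wz",w,"-> cmd",p.round(1),round(c[3]-w,3), "j6~",round(np.arctan2(p[1],p[0])+np.pi/2-c[3]+w,2))
E
echo '[163.574,-603.218,404.715,0.2658]'>cmd.json
python3 -c "
from h import *
go(546,-284,405,1.384)"
```

```text
lin [ 0.453 -0.208 -0.   ] wz -1.12 -> cmd [ 546.  -283.5  404.7] 1.386 j6~ -0.29
```

play_rows:
  delta_rot:
    - [0,0,-0.056]
    - [0,0,-0.168]
    - [0,0,-0.28]
    - [0,0,-0.42]
    - [0,0,-0.56]
    - [0,0,-0.7]
    - [0,0,-0.84]
    - [0,0,-0.98]
    - [0,0,-1.07]
    - [0,0,-1.12]
  linear:
    - [0.023,-0.01,0]
    - [0.068,-0.031,0]
    - [0.113,-0.052,0]
    - [0.158,-0.073,0]
    - [0.203,-0.094,0]
    - [0.248,-0.115,0]
    - [0.294,-0.135,0]
    - [0.339,-0.156,0]
    - [0.385,-0.177,0]
    - [0.43,-0.198,0]
  hand: [1,1,1,1,1,1,1,1,1,1]

```text
time_s: 1.1
position: [527.9, -298.1, 404.5]
tool_rot: [-3.141, -0.0, 1.389]
wrist_force: [-0.1, -1.5, 0.3]
opening: 90.9
grasp_force: 0.0
```

```bash
python3 - <<'E'
from h import *
s,k=np.sin(.2658),np.cos(.2658)
p=np.array([163.574,-603.218,404.715])+np.array([[k,s,0],[s,-k,0],[0,0,-1.]])@[430,-198,0]
json.dump([*p,1.3858],open("cmd.json","w")); print(p,ctrl.observe()["position"])
m=model("wrist"); im=optics.camera("wrist"); np.savez("w1.npz",K=m[0],R=m[1],t=m[2])
print(proj("wrist",[546,-284,165],m),proj("wrist",[546,-284,55],m),proj("wrist",[529.4,-372.4,55],m))
cv2.imwrite("pics/w1.png",im[:,:,::-1])
E
```

```text
[ 526.46265667 -299.21829135  404.715     ] [ 527.9054304  -298.06643187  404.52586515]
[298.17703804 200.12340021] [290.91633659 166.54186652] [289.50868246 257.57273798]
```

View pics/w1.png

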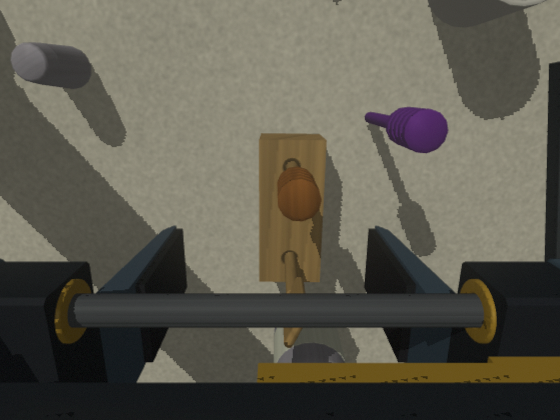

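The wrist view puts the dipper head's top at (298,198) and its hole at (291,165). Both are within 2 px of the prediction for (546,-284), and the block edges line up with the tool.

```bash
python3 -c "
from h import *
print(ctrl.observe()['position'])
go(546,-284,314.7,1.386)"
```

```text
[ 532.35249523 -293.61939692  404.48383069]
lin [0.019 0.016 0.09 ] wz -0.0 -> cmd [ 545.7 -283.5  314.7] 1.386 j6~ -0.29
```

play_rows:
  delta_rot:
    - [0,0,0]
    - [0,0,0]
    - [0,0,0]
    - [0,0,0]
    - [0,0,0]
    - [0,0,0]
    - [0,0,0]
    - [0,0,0]
    - [0,0,0]
    - [0,0,0]
  linear:
    - [0.01,0.008,0]
    - [0.019,0.016,0]
    - [0.019,0.016,0.01]
    - [0.019,0.016,0.02]
    - [0.019,0.016,0.025]
    - [0.019,0.016,0.03]
    - [0.019,0.016,0.03]
    - [0.019,0.016,0.03]
    - [0.019,0.016,0.03]
    - [0.019,0.016,0.03]
  hand: [1,1,1,1,1,1,1,1,1,1]

```text
time_s: 2.15
position: [545.9, -284.1, 375.1]
tool_rot: [3.141, 0.0, 1.385]
wrist_force: [-1.1, 0.9, 0.1]
opening: 91.4
grasp_force: 0.0
```

```bash
python3 -c "
from h import *
print(ctrl.observe()['position'])"
```

```text
[ 545.87055617 -284.06725624  375.06091919]
```

play_rows:
  delta_rot:
    - [0,0,0]
    - [0,0,0]
    - [0,0,0]
    - [0,0,0]
    - [0,0,0]
    - [0,0,0]
    - [0,0,0]
    - [0,0,0]
    - [0,0,0]
    - [0,0,0]
  linear:
    - [0,0,0.005]
    - [0,0,0.015]
    - [0,0,0.025]
    - [0,0,0.035]
    - [0,0,0.045]
    - [0,0,0.052]
    - [0,0,0.058]
    - [0,0,0.06]
    - [0,0,0.06]
    - [0,0,0.06]
  hand: [1,1,1,1,1,1,1,1,1,1]

```text
time_s: 3.15
position: [545.9, -284.1, 315.0]
tool_rot: [3.141, 0.0, 1.385]
wrist_force: [-0.0, 1.0, -0.7]
opening: 90.9
grasp_force: 0.0
```

play_rows:
  delta_rot:
    - [0,0,0]
    - [0,0,0]
    - [0,0,0]
    - [0,0,0]
    - [0,0,0]
    - [0,0,0]
    - [0,0,0]
    - [0,0,0]
    - [0,0,0]
    - [0,0,0]
  linear:
    - [0,0,0]
    - [0,0,0]
    - [0,0,0]
    - [0,0,0]
    - [0,0,0]
    - [0,0,0]
    - [0,0,0]
    - [0,0,0]
    - [0,0,0]
    - [0,0,0]
  hand: [0.8,0.7,0.6,0.5,0.4,0.3,0.2,0.2,0.2,0.2]

```text
time_s: 4.15
position: [545.8, -284.0, 314.7]
tool_rot: [3.142, 0.0, 1.385]
wrist_force: [-0.5, -1.0, -0.1]
opening: 27.9
grasp_force: 30.0
```

The dipper is gripped: opening 27.9, 30 N. I'll lift it.

play_rows:
  delta_rot:
    - [0,0,0]
    - [0,0,0]
    - [0,0,0]
    - [0,0,0]
    - [0,0,0]
    - [0,0,0]
    - [0,0,0]
    - [0,0,0]
    - [0,0,0]
    - [0,0,0]
  linear:
    - [0,0,-0.004]
    - [0,0,-0.014]
    - [0,0,-0.029]
    - [0,0,-0.049]
    - [0,0,-0.073]
    - [0,0,-0.098]
    - [0,0,-0.123]
    - [0,0,-0.143]
    - [0,0,-0.157]
    - [0,0,-0.165]
  hand: [0.2,0.2,0.2,0.2,0.2,0.2,0.2,0.2,0.2,0.2]

```text
time_s: 5.15
position: [545.8, -284.0, 481.9]
tool_rot: [3.139, 0.001, 1.385]
wrist_force: [0.1, 0.1, 0.8]
opening: 27.6
grasp_force: 30.0
```

```bash
python3 -c "
from h import *
c=[545.7,-283.5,479.7,1.3858]
json.dump(c,open('cmd.json','w'))
print(ctrl.observe()['position'],ctrl.observe()['opening'])
go(620,20,480,1.1)
go(577.5,199,480,0.827)"
```

```text
[ 545.78755279 -283.95715907  481.90921413] 27.58133413670943
lin [ 0.312  0.017 -0.   ] wz 0.29 -> cmd [619.8  20.  479.7] 1.096 j6~ 0.51
lin [ 0.14  -0.119 -0.   ] wz 0.27 -> cmd [578.  199.  479.7] 0.826 j6~ 1.08
```

play_rows:
  delta_rot:
    - [0,0,0.01]
    - [0,0,0.03]
    - [0,0,0.06]
    - [0,0,0.1]
    - [0,0,0.145]
    - [0,0,0.19]
    - [0,0,0.23]
    - [0,0,0.26]
    - [0,0,0.28]
    - [0,0,0.29]
  linear:
    - [0.01,0,0]
    - [0.034,0.002,0]
    - [0.07,0.004,0]
    - [0.112,0.006,0]
    - [0.156,0.008,0]
    - [0.2,0.011,0]
    - [0.242,0.013,0]
    - [0.278,0.015,0]
    - [0.302,0.016,0]
    - [0.312,0.017,0]
  hand: [0.2,0.2,0.2,0.2,0.2,0.2,0.2,0.2,0.2,0.2]

```text
time_s: 6.15
position: [620.1, 22.3, 478.8]
tool_rot: [-3.14, 0.0, 1.096]
wrist_force: [-0.3, -0.3, 0.1]
opening: 27.9
grasp_force: 30.0
```

play_rows:
  delta_rot:
    - [0,0,0.01]
    - [0,0,0.03]
    - [0,0,0.06]
    - [0,0,0.1]
    - [0,0,0.14]
    - [0,0,0.18]
    - [0,0,0.22]
    - [0,0,0.25]
    - [0,0,0.27]
    - [0,0,0.27]
  linear:
    - [0.005,-0.004,0]
    - [0.016,-0.014,0]
    - [0.034,-0.029,0]
    - [0.056,-0.048,0]
    - [0.08,-0.068,0]
    - [0.104,-0.088,0]
    - [0.122,-0.104,0]
    - [0.134,-0.114,0]
    - [0.14,-0.119,0]
    - [0.14,-0.119,0]
  hand: [0.2,0.2,0.2,0.2,0.2,0.2,0.2,0.2,0.2,0.2]

```text
time_s: 7.15
position: [578.2, 198.5, 479.5]
tool_rot: [-3.141, 0.0, 0.825]
wrist_force: [-0.5, -1.3, 0.2]
opening: 27.4
grasp_force: 30.0
```

```bash
python3 - <<'E'
from h import *
o=ctrl.observe();print(o["position"],o["tool_rot"],o["opening"])
m=model("wrist"); im=optics.camera("wrist"); np.savez("w2.npz",K=m[0],R=m[1],t=m[2])
print(proj("wrist",[577.5,199,110],m))
cv2.imwrite("pics/w2.png",im[:,:,::-1])
cv2.imwrite("pics/top2.png",optics.camera("top")[:,:,::-1]); cv2.imwrite("pics/scene2.png",optics.camera("scene")[:,:,::-1])
E
```

```text
[578.23695219 198.5062065  479.4540691 ] [-3.14126103e+00  4.64286207e-04  8.24535642e-01] 27.354410964197857
[273.95071829 180.40503965]
```

View pics/w2.png

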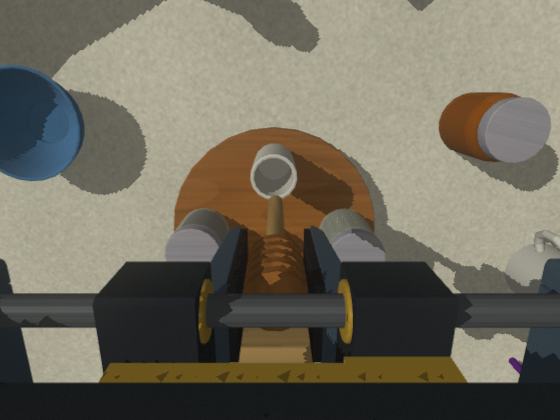

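The cup mouth is at (273.5,176.5), about 4 px from prediction. The dipper's foot end shows at about (275,197) and the dipper hangs straight. I'll compare the two.

```bash
python3 - <<'E'
from h import *
d=np.load("w2.npz"); m=(d["K"],d["R"],d["t"])
print(back("wrist",(273.5,176.5),110,m))
p=np.array([578.24,198.5,180]); u=np.array([np.cos(.8245),np.sin(.8245),0])*5.5
print("foot c, near, far",proj("",p,m),proj("",p-u,m),proj("",p+u,m))
im=cv2.imread("pics/w2.png");a=cv2.resize(im[140:240,220:330],None,fx=4,fy=4,interpolation=cv2.INTER_CUBIC)
t=cv2.imread("pics/scene2.png");b=cv2.resize(t[90:200,290:380],None,fx=4,fy=4,interpolation=cv2.INTER_CUBIC)
o=np.zeros((440,800,3),np.uint8);o[:400,:440]=a;o[:,440:]=b
cv2.imwrite("pics/crop2.png",o)
print("scene foot",proj("scene",p),"rim",proj("scene",[577.5,199,110]))
E
```

```text
[579.81373109 202.13907225 110.        ]
foot c, near, far [274.73543333 200.27493806] [274.73858928 206.93305924] [274.73224371 193.54576226]
scene foot [341.98677828 164.74954032] rim [338.93712542 183.53143994]
```

View pics/crop2.png

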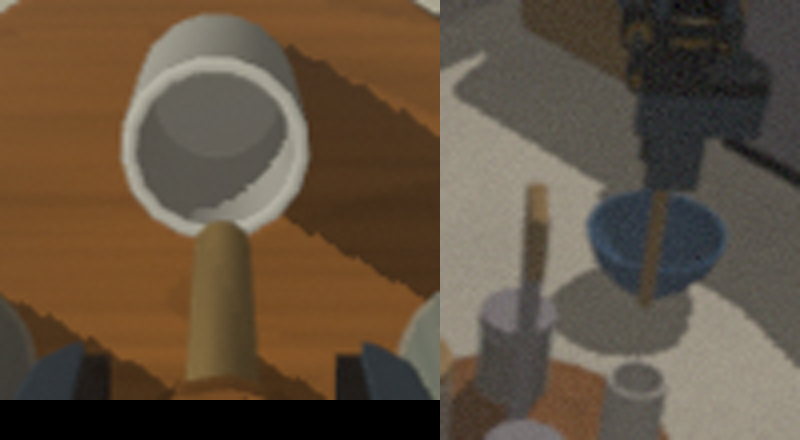

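play_rows:
  delta_rot:
    - [0,0,0]
    - [0,0,0]
    - [0,0,0]
    - [0,0,0]
    - [0,0,0]
    - [0,0,0]
    - [0,0,0]
    - [0,0,0]
    - [0,0,0]
    - [0,0,0]
  linear:
    - [0.002,0,0.004]
    - [0.003,0,0.012]
    - [0.003,0,0.024]
    - [0.003,0,0.036]
    - [0.003,0,0.048]
    - [0.003,0,0.06]
    - [0.003,0,0.072]
    - [0.003,0,0.084]
    - [0.003,0,0.094]
    - [0.003,0,0.1]
  hand: [0.2,0.2,0.2,0.2,0.2,0.2,0.2,0.2,0.2,0.2]

```text
time_s: 8.3
position: [580.5, 200.6, 378.6]
tool_rot: [-3.141, 0.001, 0.825]
wrist_force: [-0.0, 0.5, 0.5]
opening: 27.6
grasp_force: 30.0
```

```bash
python3 - <<'E'
from h import *
o=ctrl.observe();print(o["position"],o["wrist_force"],o["opening"])
im=optics.camera("wrist");t=optics.camera("scene")
a=cv2.resize(im[100:250,180:380],None,fx=2,fy=2,interpolation=cv2.INTER_CUBIC)
b=cv2.resize(t[110:210,290:380],None,fx=4,fy=4,interpolation=cv2.INTER_CUBIC)
c=np.zeros((400,760,3),np.uint8);c[:300,:400]=a;c[:,400:]=b
cv2.imwrite("pics/crop3.png",c[:,:,::-1])
E
```

```text
[580.54016043 200.59592999 378.56833049] [-0.00806413  0.54970749  0.53413948] 27.61547837445285
```

View pics/crop3.png

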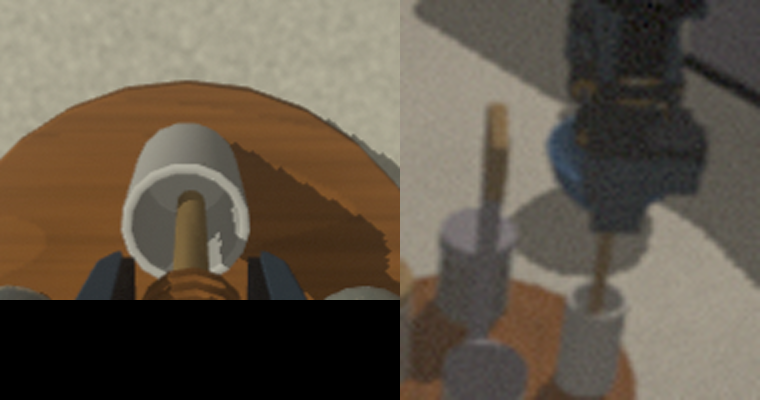

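The foot is inside the mouth with no contact force, so I'll lower the rest slowly.

play_rows:
  delta_rot:
    - [0,0,0]
    - [0,0,0]
    - [0,0,0]
    - [0,0,0]
    - [0,0,0]
    - [0,0,0]
    - [0,0,0]
    - [0,0,0]
    - [0,0,0]
    - [0,0,0]
  linear:
    - [0,0,0.004]
    - [0,0,0.012]
    - [0,0,0.02]
    - [0,0,0.028]
    - [0,0,0.034]
    - [0,0,0.038]
    - [0,0,0.041]
    - [0,0,0.043]
    - [0,0,0.044]
    - [0,0,0.044]
  hand: [0.2,0.2,0.2,0.2,0.2,0.2,0.2,0.2,0.2,0.2]

```text
time_s: 9.4
position: [580.7, 200.6, 335.8]
tool_rot: [3.142, -0.0, 0.825]
wrist_force: [0.2, 1.0, 0.2]
opening: 27.7
grasp_force: 30.0
```

play_rows:
  delta_rot:
    - [0,0,0]
    - [0,0,0]
    - [0,0,0]
    - [0,0,0]
    - [0,0,0]
    - [0,0,0]
    - [0,0,0]
    - [0,0,0]
    - [0,0,0]
    - [0,0,0]
  linear:
    - [0,0,0.001]
    - [0,0,0.001]
    - [0,0,0.001]
    - [0,0,0.001]
    - [0,0,0.001]
    - [0,0,0.001]
    - [0,0,0.001]
    - [0,0,0.001]
    - [0,0,0.001]
    - [0,0,0.001]
  hand: [0.2,0.25,0.32,0.4,0.5,0.6,0.75,0.9,1,1]

```text
time_s: 10.4
position: [580.7, 200.6, 334.7]
tool_rot: [3.142, -0.0, 0.825]
wrist_force: [-0.4, 0.7, -0.5]
opening: 81.8
grasp_force: 0.0
```

play_rows:
  delta_rot:
    - [0,0,0]
    - [0,0,0]
    - [0,0,0]
    - [0,0,0]
    - [0,0,0]
    - [0,0,0]
    - [0,0,0]
    - [0,0,0]
    - [0,0,0]
    - [0,0,0]
  linear:
    - [0,0,-0.005]
    - [0,0,-0.015]
    - [0,0,-0.03]
    - [0,0,-0.05]
    - [0,0,-0.07]
    - [0,0,-0.095]
    - [0,0,-0.12]
    - [0,0,-0.14]
    - [0,0,-0.155]
    - [0,0,-0.16]
  hand: [1,1,1,1,1,1,1,1,1,1]

```text
time_s: 11.4
position: [580.6, 200.6, 497.3]
tool_rot: [3.14, -0.003, 0.825]
wrist_force: [-0.4, 0.7, -1.0]
opening: 91.5
grasp_force: 0.0
```

```bash
python3 - <<'E'
from h import *
o=ctrl.observe();print(o["position"],o["wrist_force"],o["opening"])
im=optics.camera("wrist");t=optics.camera("scene")
a=cv2.resize(im,None,fx=.75,fy=.75,interpolation=cv2.INTER_AREA)
b=cv2.resize(t[110:240,260:350+30],None,fx=3,fy=3,interpolation=cv2.INTER_CUBIC)
c=np.zeros((390,780,3),np.uint8);c[:315,:420]=a;c[:,420:]=b
cv2.imwrite("pics/crop4.png",c[:,:,::-1])
E
```

```text
[580.64762254 200.62276342 497.27192992] [-0.39372735  0.74982385 -0.99153235] 91.49877324838027
```

View pics/crop4.png

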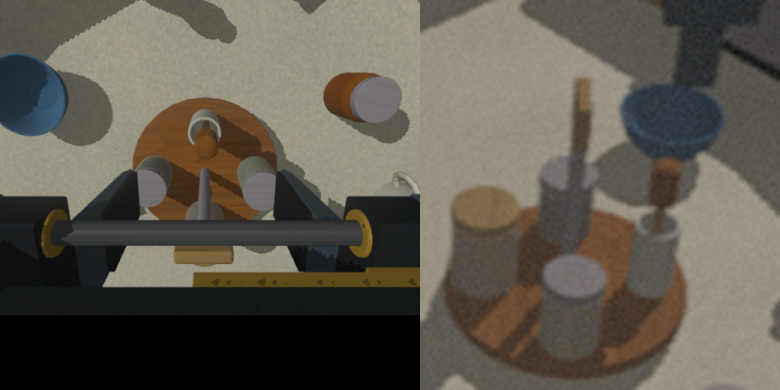

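The dipper stands free in the cup with only a slight lean, and the carousel hasn't turned. Next I'll move above the carrying handle, turned so the fingers close across its 14 mm thickness.

```bash
python3 -c "
from h import *
json.dump([580,201.2,494.7,0.826],open('cmd.json','w'))
go(519.8,137.2,494.7,-0.744)"
```

```text
lin [-0.088 -0.001  0.   ] wz 1.57 -> cmd [519.6 137.2 494.7] -0.744 j6~ 2.57
```

play_rows:
  delta_rot:
    - [0,0,0.03]
    - [0,0,0.12]
    - [0,0,0.26]
    - [0,0,0.4]
    - [0,0,0.54]
    - [0,0,0.68]
    - [0,0,0.82]
    - [0,0,0.96]
    - [0,0,1.1]
    - [0,0,1.2]
  linear:
    - [-0.003,0,0]
    - [-0.012,0,0]
    - [-0.024,0,0]
    - [-0.038,0,0]
    - [-0.052,-0.001,0]
    - [-0.066,-0.001,0]
    - [-0.076,-0.001,0]
    - [-0.084,-0.001,0]
    - [-0.088,-0.001,0]
    - [-0.088,-0.001,0]
  hand: [1,1,1,1,1,1,1,1,1,1]

```text
time_s: 12.5
position: [519.6, 136.2, 493.9]
tool_rot: [3.141, 0.001, -0.383]
wrist_force: [0.1, 0.6, 0.0]
opening: 91.3
grasp_force: 0.0
```

play_rows:
  delta_rot:
    - [0,0,0.1]
    - [0,0,0.2]
    - [0,0,0.3]
    - [0,0,0.36]
    - [0,0,0.37]
    - [0,0,0.37]
    - [0,0,0.37]
    - [0,0,0.37]
    - [0,0,0.37]
    - [0,0,0.37]
  linear:
    - [0,0,0]
    - [0,0,0]
    - [0,0,0]
    - [0,0,0]
    - [0,0,0]
    - [0,0,0.005]
    - [0,0,0.012]
    - [0,0,0.018]
    - [0,0,0.02]
    - [0,0,0.02]
  hand: [1,1,1,1,1,1,1,1,1,1]

```text
time_s: 13.5
position: [520.1, 136.7, 474.2]
tool_rot: [3.141, 0.001, -0.745]
wrist_force: [-0.5, -0.1, 0.6]
opening: 91.2
grasp_force: 0.0
```

```bash
python3 - <<'E'
from h import *
o=ctrl.observe();print(o["position"],o["tool_rot"],o["joint_pos"].round(2))
m=model("wrist");im=optics.camera("wrist")
yt=np.radians(47.4-180); c,s=np.cos(yt),np.sin(yt)
q=[proj("",[519.8+c*a-s*b,137.2+s*a+c*b,260],m).round(1) for a,b in((7,28),(7,-28),(-7,28),(-7,-28))];print(q)
cv2.imwrite("pics/w5.png",im[:,:,::-1])
E
```

```text
[520.13944126 136.66642374 474.22568205] [ 3.14094891e+00  5.44230209e-04 -7.44937596e-01] [0.15 0.31 1.46 0.   1.38 2.46]
[array([289.6, 194. ]), array([288.7, 285.7]), array([264. , 194.1]), array([265. , 285.7])]
```

View pics/w5.png

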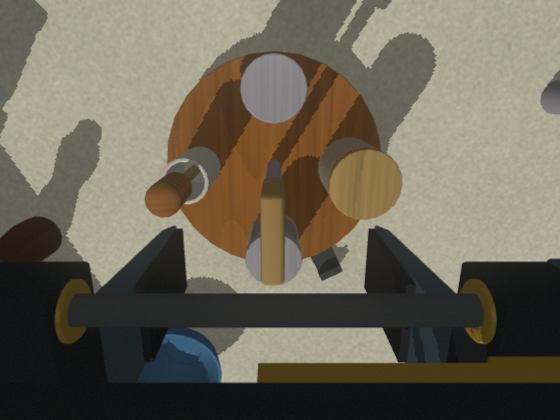

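The handle stands between the fingers at x 260–286, as predicted within 3 px, and the pointer tip is at about (330,270). I'll descend and grip.

play_rows:
  delta_rot:
    - [0,0,0]
    - [0,0,0]
    - [0,0,0]
    - [0,0,0]
    - [0,0,0]
    - [0,0,0]
    - [0,0,0]
    - [0,0,0]
    - [0,0,0]
    - [0,0,0]
  linear:
    - [0,-0.001,0.005]
    - [0,-0.001,0.015]
    - [0,-0.001,0.025]
    - [0,-0.001,0.035]
    - [0,-0.001,0.045]
    - [0,-0.001,0.053]
    - [0,-0.001,0.06]
    - [0,-0.001,0.062]
    - [0,-0.001,0.062]
    - [0,-0.001,0.062]
  hand: [1,1,1,1,1,1,1,1,1,1]

```text
time_s: 14.55
position: [521.0, 137.4, 413.0]
tool_rot: [-3.141, -0.0, -0.745]
wrist_force: [0.4, -0.4, 0.0]
opening: 91.2
grasp_force: 0.0
```

play_rows:
  delta_rot:
    - [0,0,0]
    - [0,0,0]
    - [0,0,0]
    - [0,0,0]
    - [0,0,0]
    - [0,0,0]
    - [0,0,0]
    - [0,0,0]
    - [0,0,0]
    - [0,0,0]
  linear:
    - [0,0,0]
    - [0,0,0]
    - [0,0,0]
    - [0,0,0]
    - [0,0,0]
    - [0,0,0]
    - [0,0,0]
    - [0,0,0]
    - [0,0,0]
    - [0,0,0]
  hand: [0.8,0.6,0.45,0.35,0.28,0.22,0.17,0.12,0.08,0.05]

```text
time_s: 15.55
position: [521.0, 137.5, 412.8]
tool_rot: [-3.141, -0.0, -0.745]
wrist_force: [19.0, 24.5, -14.2]
opening: 13.8
grasp_force: 16.1
```

```bash
python3 - <<'E'
from h import *
o=ctrl.observe();print(o["position"],o["tool_rot"],o["wrist_force"],o["torque"],o["opening"])
t=back("top",(175+143/4,170+375/4),22); c=np.array([519.9,137.2]); d=t[:2]-c; a=np.degrees(np.arctan2(d[1],d[0])); print("pointer dir",a)
a2=np.radians(165.4); p=[520+160*np.cos(a2),137.2+160*np.sin(a2),22]; print("expected tip px",proj("top",p),proj("scene",p))
E
```

```text
[521.00478998 137.5490811  412.77528342] [-3.14088841e+00 -1.11360866e-04 -7.45210890e-01] [ 19.02218004  24.45422958 -14.22061598] [ 4.31767985 -3.27823148 -0.23916915] 13.801541286305692
pointer dir 165.7379141137441
expected tip px [209.7575645  266.08457888] [284.35716812 174.9972188 ]
```

The side load shows the handle is still 1–2 mm off centre. I'll shift toward it to relieve the force before turning.

play_rows:
  delta_rot:
    - [0,0,0]
    - [0,0,0]
    - [0,0,0]
    - [0,0,0]
    - [0,0,0]
    - [0,0,0]
    - [0,0,0]
    - [0,0,0]
    - [0,0,0]
    - [0,0,0]
  linear:
    - [0,-0.0005,0]
    - [0,-0.001,0]
    - [0,-0.001,0]
    - [0,-0.001,0]
    - [0,-0.001,0]
    - [0,-0.001,0]
    - [0,-0.001,0]
    - [0,-0.001,0]
    - [0,-0.001,0]
    - [0,-0.001,0]
  hand: [0.05,0.05,0.05,0.05,0.05,0.05,0.05,0.05,0.05,0.05]

```text
time_s: 16.55
position: [521.3, 137.9, 412.7]
tool_rot: [3.141, 0.0, -0.745]
wrist_force: [-2.3, -3.7, 2.5]
opening: 14.1
grasp_force: 30.0
```

Now the grip is centred at 30 N with low side force. I'll turn the carousel counter-clockwise by 2.06 rad, in steps.

play_rows:
  delta_rot:
    - [0,0,-0.02]
    - [0,0,-0.06]
    - [0,0,-0.12]
    - [0,0,-0.2]
    - [0,0,-0.29]
    - [0,0,-0.38]
    - [0,0,-0.47]
    - [0,0,-0.56]
    - [0,0,-0.64]
    - [0,0,-0.7]
  linear:
    - [0,0,0]
    - [0,0,0]
    - [0,0,0]
    - [0,0,0]
    - [0,0,0]
    - [0,0,0]
    - [0,0,0]
    - [0,0,0]
    - [0,0,0]
    - [0,0,0]
  hand: [0.05,0.05,0.05,0.05,0.05,0.05,0.05,0.05,0.05,0.05]

```text
time_s: 17.55
position: [521.6, 138.5, 412.7]
tool_rot: [-3.141, -0.0, -0.041]
wrist_force: [0.4, 5.3, -0.3]
opening: 14.0
grasp_force: 30.0
```

play_rows:
  delta_rot:
    - [0,0,-0.06]
    - [0,0,-0.13]
    - [0,0,-0.21]
    - [0,0,-0.29]
    - [0,0,-0.37]
    - [0,0,-0.45]
    - [0,0,-0.53]
    - [0,0,-0.6]
    - [0,0,-0.66]
    - [0,0,-0.7]
  linear:
    - [0,0,0]
    - [0,0,0]
    - [0,0,0]
    - [0,0,0]
    - [0,0,0]
    - [0,0,0]
    - [0,0,0]
    - [0,0,0]
    - [0,0,0]
    - [0,0,0]
  hand: [0.05,0.05,0.05,0.05,0.05,0.05,0.05,0.05,0.05,0.05]

```text
time_s: 18.55
position: [521.4, 139.1, 412.7]
tool_rot: [-3.14, -0.001, 0.658]
wrist_force: [-2.3, 11.9, 1.8]
opening: 13.8
grasp_force: 30.0
```

play_rows:
  delta_rot:
    - [0,0,-0.06]
    - [0,0,-0.13]
    - [0,0,-0.21]
    - [0,0,-0.29]
    - [0,0,-0.37]
    - [0,0,-0.45]
    - [0,0,-0.53]
    - [0,0,-0.6]
    - [0,0,-0.64]
    - [0,0,-0.66]
  linear:
    - [0,0,0]
    - [0,0,0]
    - [0,0,0]
    - [0,0,0]
    - [0,0,0]
    - [0,0,0]
    - [0,0,0]
    - [0,0,0]
    - [0,0,0]
    - [0,0,0]
  hand: [0.05,0.05,0.05,0.05,0.05,0.05,0.05,0.05,0.05,0.05]

```text
time_s: 19.55
position: [520.9, 139.5, 412.7]
tool_rot: [-3.139, -0.003, 1.317]
wrist_force: [-8.4, 16.8, 5.3]
opening: 13.9
grasp_force: 30.0
```

play_rows:
  delta_rot:
    - [0,0,0]
    - [0,0,0]
    - [0,0,0]
    - [0,0,0]
    - [0,0,0]
    - [0,0,0]
    - [0,0,0]
    - [0,0,0]
    - [0,0,0]
    - [0,0,0]
  linear:
    - [0,0,0]
    - [0,0,0]
    - [0,0,0]
    - [0,0,0]
    - [0,0,0]
    - [0,0,0]
    - [0,0,0]
    - [0,0,0]
    - [0,0,0]
    - [0,0,0]
  hand: [0.05,0.05,0.05,0.05,0.05,0.05,0.05,0.05,0.05,0.05]

```text
time_s: 20.55
position: [520.8, 139.5, 412.7]
tool_rot: [-3.139, -0.003, 1.316]
wrist_force: [-8.9, 17.4, 3.5]
opening: 13.8
grasp_force: 30.0
```

```bash
python3 - <<'E'
from h import *
o=ctrl.observe();print(o["position"],o["tool_rot"],o["wrist_force"],o["grasp_force"],o["joint_velocities"].round(3))
c=np.zeros((400,800,3),np.uint8)
w=optics.camera("wrist");t=optics.camera("top");s=optics.camera("scene")
c[:300,:400]=cv2.resize(w,(400,300)); c[:,400:]=cv2.resize(t[170:270,175:275],(400,400),interpolation=cv2.INTER_CUBIC)
cv2.imwrite("pics/c6.png",c[:,:,::-1]); cv2.imwrite("pics/scene6.png",cv2.resize(s[100:250,230:400],None,fx=4,fy=4,interpolation=cv2.INTER_CUBIC)[:,:,::-1])
E
```

```text
[520.84782216 139.50383531 412.68719527] [-3.13933954e+00 -2.58588696e-03  1.31577149e+00] [-8.87039515 17.4300304   3.50593739] 30.009684562683105 [-0.     0.001  0.     0.     0.001 -0.002]
```

View pics/scene6.png

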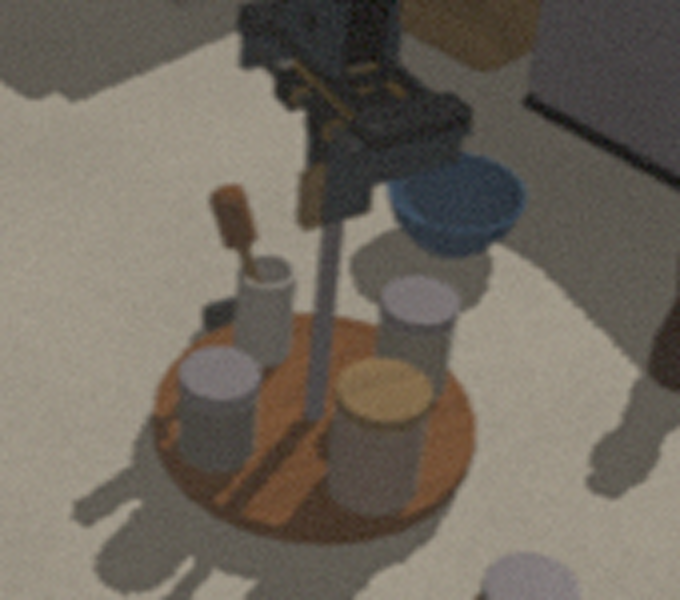

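View pics/c6.png

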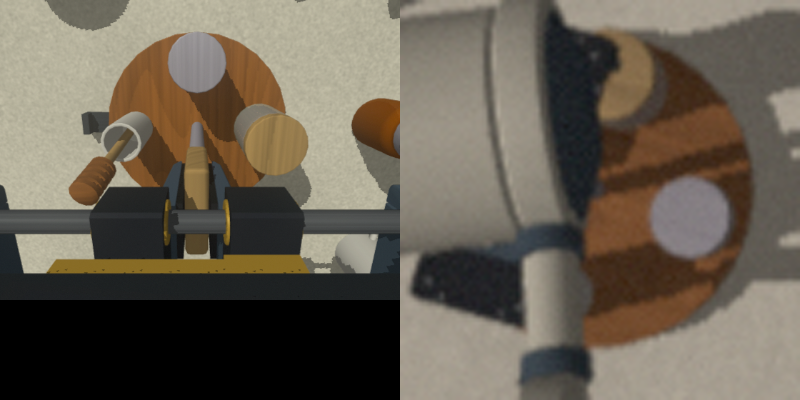

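The cup stands beside the pointer at the front and the dipper leans modestly in it. I'll check the alignment numerically from the wrist view: rim at about (169,196), pointer tip at about (126,171).

```bash
python3 - <<'E'
from h import *
m=model("wrist"); c=np.array([520.9,137.8])
for k,uv,z in [("cup",(169.5,196.5),110),("tipL",(116,157),22),("tipR",(114.5,187),22),("tip",(116,172),22),("lid",(197*1.4,62*1.4),120),("lidwood",(277*1.4,144*1.4),124)]:
    p=back("",uv,z,m);d=p[:2]-c;print(k,p.round(1),np.hypot(*d).round(1),np.degrees(np.arctan2(d[1],d[0])).round(1))
p=back("scene",(230+266/4,100+272/4),110);d=p[:2]-c;print(p,np.hypot(*d),np.degrees(np.arctan2(d[1],d[0])))
for a in(165.5,): 
  r=np.radians(a);print(proj("",[c[0]+160*np.cos(r),c[1]+160*np.sin(r),22],m)/1.4)
E
```

```text
cup [440.4 163.3 110. ] 84.4 162.4
tipL [370.1 199.5  22. ] 162.9 157.8
tipR [357.  170.6  22. ] 167.1 168.7
tip [364.4 185.   22. ] 163.5 163.2
lid [543.3 222.5 120. ] 87.6 75.2
lidwood [604.6 120.4 124. ] 85.5 -11.8
[443.27045623 153.30919459 110.        ] 79.1636354824143 168.70192971576833
[ 85.72800667 127.28388317]
```

The cup's direction from the axis is 162.4° and the pointer's is 163.2° in the same view. That is about 1 mm sideways at the cup, against the 14 mm allowed. The arm is still and gripping at 30 N, so I'm handing in.

```bash
python3 -c "
from plant import order
print(order.sign_off())"
```

```text
the job is handed in; nothing more can be done
None
```

I handed the job in at about 21 s; the sign-off returned no verdict: the wooden dipper stands handle down in the open cup, and the gripper holds the carousel still by its handle with the cup lined up to the pointer (about 1 mm off sideways by the wrist camera).

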